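# Load the ball into a dial force gauge and zero it

## Robot

A 6-joint arm with a two-finger parallel gripper is mounted at the origin on the work surface. World frame = base frame: x ahead of the robot, y to its left, z up, the work surface at z = 0. Lengths are in m, angles in rad, forces in N, time in s.
With the tool pointing down it reaches from about 0.35 to 0.975 m from the base axis. Payload 4.9 kg.
Tool frame: the origin (TCP) lies on the mounting face of the last link; the fingertips stand 173 mm ahead of it and the grasp point (between the pads) lies ctrl.pinch_z ahead of it (ctrl.pinch_z is the distance from the TCP to the grasp point, in m); z points along the fingers, y is the line along which they close (so a half turn about z gives the same grasp; the last joint's range is limited). The gripper opens to 85 mm and grips with 20 to 120 N. Pads are 22 mm wide; open, the fingers measure 114 mm over their backs; the gripper's body (76 mm by 85 mm) begins 54 mm behind the grasp point. The pads swing forward as they close: fully open they stand 13 mm farther back than shut.
Start: joints at [-1.385, 0.053, 1.613, -0, 1.476, -0.119], TCP at [0.188, -0.596, 0.405] pointing down, gripper open.
Joint ranges: [-3.01, 3.01], [-1.01, 2.22], [0.06, 2.58], [-1.02, 4.17], [0.09, 2.62], [-3.14, 3.14]. Speed limits (rad/s): [2.57, 2.57, 3.14, 3.14, 3.14, 3.14].

## Interface

Orientations are given as a rotation vector (axis times angle).
In Python, from station import telemetry, eyes, ctrl gives the robot as it stands.
- The arm moves only by the tool apply_moves, never from a script. Its argument "plan" is a list of rows, each a list of 5 numbers: the finger opening in m, from 0 to 0.0854, then the shift along the tool's x, y, z in m, then the turn about the tool's z in rad. In form: [[jaw, x, y, z, roll], ...]. A call has 1 to 12 rows; each row is the pose to reach, as a shift and turn from the pose commanded when the call began, along the tool's axes at that moment; what a row does not reach only later rows make up. A row lasts 1/12 s, in which the tool goes at most 41.7 mm and 7.16 degrees, less where a joint would pass 70% of its speed; a pose out of reach is approached as far as the arm can. A call with a gripper value outside its range is refused whole. The fingers move at their own pace and stop on an object; "newtons" is the grip in N (left out, the last holds). Time passes only in rows, so rows that repeat a pose let the fingers close. It gives the time, the measured TCP pose, the force, the opening and the grip force at its end, in the units of the state.
- telemetry.get_obs(): the state, without advancing time (a new reading comes with each control period).
- eyes.get_image(name): name is "side" or "top"; returns a dict with "img" (384x512x3 uint8, blue, green, red), "range_z" (384x512 float32, m along the optical axis (not along the pixel's ray), 0 where there is no reading), "K" (3x3 intrinsics, pixels), "dist_coeffs" ([k1, k2, p1, p2, k3] as OpenCV has them; the pictures are not rectified), "pose" (4x4, takes a point from camera to world coordinates). Camera axes: x right, y down, z forward; pixel columns grow to the right and rows downward; lengths in m; the calibration is good to about 2 mm. A picture is of the moment at which its call begins.
- ctrl.finish_job(): hands the job in; it is judged then, once.
Trained networks look in a picture, given as the dict that the camera call returned (one of the last four; its "shot" number tells which), for a name from the list of things; names that differ only in an ending like _2 or _b are one class to them, and where a whole thing is asked for, a point or a joint stands for the part that bears it (a point fixed in the world has none). Each returns a list of dicts, best first, with "confidence" (0 to 1); they miss things now and then, are a little off and sometimes report something else, mostly with a low value. They report only what shows in the picture. A call takes as long as a camera call. They do not tell look-alikes from the thing itself.
- eyes.search_frame(thing, picture): "box" ([left, top, right, bottom] in pixels, round what is visible of it).
- eyes.outline_of(thing, picture): "region" (384x512 bool, what is visible of it) and "box" ([left, top, right, bottom] in pixels, round what is visible of it).
- eyes.tip_of(thing, picture): "point" ([column, row] in pixels: a listed point, or the origin of a listed thing).
The state is a dict: "t": time; "q": joint angles; "dq": joint speeds; "effort": joint torques, N m; "tool_pos": TCP position; "tool_rot": TCP orientation; "contact_force": force on the tool from outside, world axes, zero at the start; "wrist_torque": the same for the moment, N m; "opening": finger opening in m; "grip_force": force on a finger pad.
Only numpy, scipy, OpenCV 4.12 (cv2) and the standard library are available. Lean on these libraries where they do the work, as an engineer would, in place of code of your own. Each camera call takes 0.05 s, during which the arm holds its last target. There are 200 camera calls.

## Task

Set the force gauge up for the next compression test: take the largest of the three steel balls and lower it gently into the deep pot until it sits in the cup inside, never driving the needle past the end of its scale. Then, with the ball resting there, roll the thumbwheel with a fingertip until the zero mark of the dial stands in line with the needle; leave the other balls and the things around where they are.

Things in the scene. Friction and masses are not known exactly. Their poses are not given: they have to be found in the camera images.
- ball_large_center (a point): centre of the largest ball: bare steel, 44 mm diameter, about 0.35 kg (0.3 to 0.4). It starts on one of the three seats of the tray, its centre 45 mm above the table
- ball_medium_center (a point): centre of the medium ball: bare steel, 36 mm diameter, on another seat. Stays there
- ball_small_center (a point): centre of the small ball: bare steel, 29 mm diameter, on another seat. Stays there
- tray: fixed flat aluminium tray 250 x 120 mm, 6 mm thick (rim 14 mm), with three ball seats in a row along its x axis, 80 mm apart, the middle one at its origin (centre of the underside). Each seat is three upright grey pins (8 mm thick, tops 26 mm above the table) in a ring 32 mm wide over all
- check_weight: brass knobbed weight, 22 mm wide, 39 mm high, standing on the tray beside the seats; origin at the centre of its underside. Bystander
- socket_big: dark impact socket, 44 mm wide, 60 mm high, standing; origin under its centre. Bystander
- socket_small: dark impact socket, 34 mm wide, 50 mm high, standing; origin under its centre. Bystander
- spanner: steel open and ring spanner, 215 mm long, lying; origin under its middle. Bystander
- oil_bottle: white bottle, 56 mm wide, 150 mm high, standing; origin under its centre. Bystander
- big_nut: hexagon nut, 48 mm across flats, 24 mm high; origin under its centre. Bystander
- gauge: the fixed force gauge: green base 160 x 315 mm that carries a bright steel guard pot and, on the pot's -y side, a green housing (120 x 165 mm, top 70 mm above the table) with the dial and the thumbwheel on its top. Origin on the table under the pot's axis
- pot_mouth (a point): centre of the pot's open mouth, level with its rim, 135 mm above the table. Inside diameter 116 mm, wall 4 mm, depth 102 mm. On its axis inside stands a round brass load cup, 36 mm wide (hollow 28 mm), on a sprung plunger that gives 1 mm per 3 N. Its height varies with the extension piece fitted and is not given: the large ball, just touching, has its centre 24 to 48 mm below the rim
- needle (a joint): angle of the gauge's needle (rad), clockwise seen from above: 0 with the cup empty, 0.25 per newton pressing on the cup. The scale ends at 8 N, that is 2.0
- dial (a joint): angle of the turning white dial card (rad), clockwise seen from above, in the same measure as the needle: the zero mark stands in line with the needle when both values are equal. It starts anywhere from -0.4 to 0.4 and follows the thumbwheel one to one; range -0.8 to 2.2
- needle_tip (a point): tip of the black needle, 30 mm from the dial's centre, x axis along the needle
- zero_mark (a point): the zero mark on the dial card, the widest and longest of its radial marks, 40 mm from the dial's centre, x axis outward along the mark. From it the scale runs clockwise, one long mark per newton, up to 8 N
- dial_centre (a point): centre of the round dial, at the top of its bezel (96 mm wide, 80 mm above the table), 130 mm from the pot's axis along the gauge's -y axis
- wheel_rim (a point): highest point of the thumbwheel's rim, 77 mm above the table, 205 mm from the pot's axis along the gauge's -y axis. The wheel is black, ribbed, 44 mm across and 12 mm wide; it lies on edge in the housing, axle along the gauge's y axis, and only the top 7 mm of its rim (34 mm long) stand out
- thumbwheel (a joint): angle of the thumbwheel (rad), equal to the dial's. Pressed lightly (about 3 N is enough) and dragged along the gauge's +x axis the rim turns the dial clockwise and the values grow, along -x they fall: 22 mm of drag is 1 rad. It stays where it is left
There are look-alikes about, which are no part of the job. Leave any brown or pink look-alike of the part that bears ball_large_center alone.

How it is judged:
On the way, in this order (a step that is already met when the one before it is completed fails the run):
1. the largest ball rests in the cup inside the pot, let go (horizontal distance between ball_large_center and pot_mouth below 0.005 m and z of ball_large_center in the frame of pot_mouth below -0.022 m and contact force between ball_large and gauge above 1.5 N and contact force between ball_large and the fingers below 0.05 N and linear speed of ball_large below 0.02 m/s), for 0.3 s.
2. the zero mark stands in line with the needle, the wheel let go (angle between the x axis of zero_mark and the x axis of needle_tip, either way round below 0.1 rad and contact force between gauge and the fingers below 0.05 N), for 0.3 s.
At the end, for the whole second after the job is handed in: the largest ball rests in the load cup inside the pot (centre within 5 mm of the pot's axis, at least 22 mm below the rim, its weight on the cup), still and let go, and the dial's zero mark stands within 0.1 rad of the needle (all of step 1 and angle between the x axis of zero_mark and the x axis of needle_tip, either way round below 0.1 rad); the robot touches nothing.
It fails at once if the needle is driven past the end of its scale (8 N on the cup) (value of joint needle above 2 rad).
It fails at once if another ball is moved from its seat (distance of any of ball_medium_center, ball_small_center from where it was at the start of the episode above 0.01 m).
It fails at once if a bystander is moved by more than 2 cm (distance of any of check_weight, socket_big, socket_small, spanner, oil_bottle, big_nut from where it was at the start of the episode above 0.02 m).
It also fails if it takes over 61 s, if anything falls off the work surface, if the arm or the gripper's body presses on something with over 40 N, if the wrist force passes 120 N, or if a joint passes its speed limit or range.

## Working session

There is one attempt and no reset: what is moved stays moved. The work goes in short steps, Python scripts to look and compute and a tool call to move; the robot and the scene stay as the last step left them, time stands still between calls to the robot, and variables do not carry over. Pictures are saved under pics/ and viewed, at most 10 in all, crops included, and the job is handed in when it is done.

Besides the shell and the picture viewer there is one more tool, called after "Emit:" as name([rows], argument=value, ...), one row to a line, values as JSON. apply_moves: Moves the arm, as the interface text tells. Its arguments: {"type":"object","properties":{"plan":{"type":"array","items":{"type":"array","items":{"type":"number"}}},"newtons":{"type":"number"}},"required":["plan"]}

```bash
mkdir -p pics; ls; cat > h.py <<'E'
import numpy as np, cv2
from station import telemetry, eyes, ctrl
from scipy.spatial.transform import Rotation as R
def ray(p,u,v):
    x,y=cv2.undistortPoints(np.array([[[u,v]]],float),p["K"],np.array(p["dist_coeffs"],float))[0,0]
    return np.array([x,y,1.])
def at_z(p,u,v,z):
    T=np.array(p["pose"]);d=T[:3,:3]@ray(p,u,v);o=T[:3,3]
    return o+d*(z-o[2])/d[2]
def at_depth(p,u,v):
    T=np.array(p["pose"]);z=p["range_z"][int(round(v)),int(round(u))]
    return T[:3,:3]@(ray(p,u,v)*z)+T[:3,3]
def proj(p,X):
    T=np.linalg.inv(np.array(p["pose"]))
    r,_=cv2.projectPoints(np.array(X,float).reshape(-1,3),cv2.Rodrigues(T[:3,:3])[0],T[:3,3],np.array(p["K"],float),np.array(p["dist_coeffs"],float))
    return r[:,0]
def tool():
    o=telemetry.get_obs();return np.array(o["tool_pos"]),R.from_rotvec(o["tool_rot"])
E
python3 - <<'E'
from h import *
np.set_printoptions(precision=4,suppress=True)
print(ctrl.pinch_z); o=telemetry.get_obs(); print(o["t"],o["tool_pos"],R.from_rotvec(o["tool_rot"]).as_matrix(),o["opening"])
zz={"ball_large_center":.045,"ball_medium_center":.04,"ball_small_center":.035,"pot_mouth":.135,"dial_centre":.08,"wheel_rim":.077,"zero_mark":.078,"needle_tip":.078,"tray":0,"gauge":0,"check_weight":0,"oil_bottle":0,"socket_big":0,"socket_small":0,"big_nut":0,"spanner":0}
ims=[]
for n in("top","side"):
    p=eyes.get_image(n);ims.append(cv2.resize(p["img"],(800,600)));cv2.imwrite(f"pics/{n}0.png",ims[-1])
    print(n,np.array(p["pose"])[:3,3],p["K"][0][0])
    for k,z in zz.items():
        for d in eyes.tip_of(k,p)[:4]:
            print(k,round(d["confidence"],2),np.array(d["point"]),at_z(p,*d["point"],z))
    for d in eyes.search_frame("ball_large_center",p)[:5]: print("box",d)
E
```

```text
pics
0.1547
0.0 [ 0.1875 -0.5959  0.4035] [[ 0.9539  0.3001 -0.0003]
 [ 0.3001 -0.9539  0.002 ]
 [ 0.0003 -0.002  -1.    ]] 0.0854810971357052
top [0.3234 0.003  1.1651] 394.667894360688
ball_large_center 0.58 [370.1 210.7] [ 0.515  -0.3324  0.045 ]
ball_large_center 0.57 [317.2 222.7] [ 0.4735 -0.1807  0.045 ]
ball_large_center 0.55 [365.4 278.9] [ 0.323  -0.3161  0.045 ]
ball_large_center 0.5 [313.9 198.1] [ 0.5445 -0.1705  0.045 ]
ball_medium_center 0.41 [361.9 235.1] [ 0.4444 -0.3092  0.04  ]
ball_small_center 0.48 [376.3 183.5] [ 0.5986 -0.3553  0.035 ]
pot_mouth 0.63 [210.  165.1] [0.6048 0.1254 0.135 ]
dial_centre 0.76 [256.1 171.8] [ 0.6061 -0.0002  0.08  ]
dial_centre 0.26 [209.1 165.1] [0.6197 0.1345 0.08  ]
wheel_rim 0.73 [282.9 172. ] [ 0.6098 -0.0765  0.077 ]
wheel_rim 0.72 [323.3 140.7] [ 0.7088 -0.191   0.077 ]
wheel_rim 0.43 [363.6 212.5] [ 0.5036 -0.3046  0.077 ]
zero_mark 0.79 [253.5 159.1] [0.6438 0.0088 0.078 ]
needle_tip 0.64 [271.3 132.9] [ 0.7254 -0.0395  0.078 ]
tray 0.71 [367.6 211.3] [ 0.5205 -0.3384  0.    ]
gauge 0.72 [212.1 176.6] [0.6058 0.1325 0.    ]
c
[... 1579 characters left out ...]
93.8] [ 0.6505 -0.0006  0.078 ]
tray 0.65 [259.3 340.5] [ 0.5268 -0.3367  0.    ]
tray 0.3 [284.2 194.6] [ 0.6267  0.0699 -0.    ]
gauge 0.91 [276.2 179.4] [0.6101 0.1325 0.    ]
check_weight 0.63 [277.6 364.5] [ 0.5599 -0.3863  0.    ]
oil_bottle 0.87 [277.  129.8] [0.6372 0.3701 0.    ]
socket_big 0.76 [220.8 134.4] [0.4453 0.3594 0.    ]
socket_small 0.52 [338.2 225. ] [ 0.7561 -0.0484  0.    ]
big_nut 0.76 [346.4 272.2] [ 0.7448 -0.1893  0.    ]
box {'box': [257.8, 258.1, 274.3, 273.6], 'confidence': 0.7}
box {'box': [250.9, 316.7, 268.5, 340.3], 'confidence': 0.59}
box {'box': [223.3, 260.7, 241.1, 278.2], 'confidence': 0.57}
box {'box': [150.1, 324.4, 172.4, 347.5], 'confidence': 0.56}
```

View pics/top0.png

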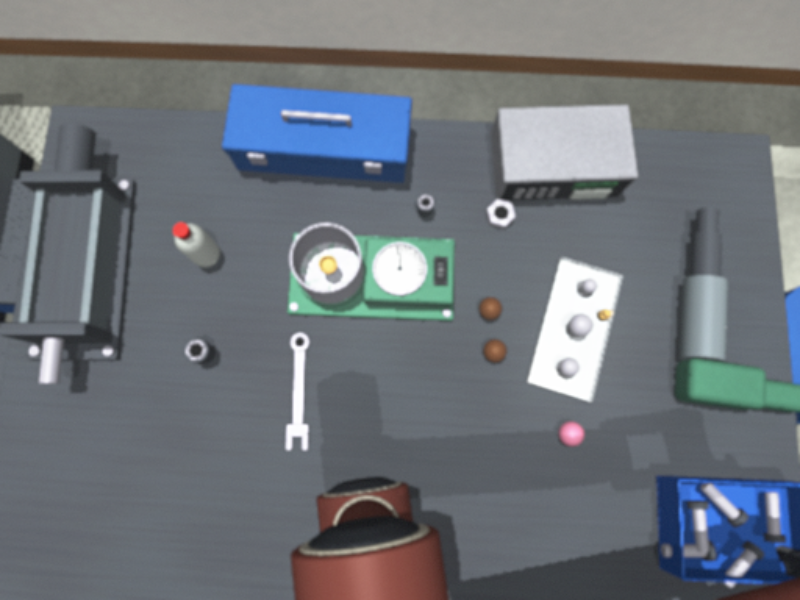

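```bash
python3 - <<'E'
import cv2
from h import *
a=cv2.imread("pics/side0.png")  # scale 1.5625
c=a[380:600,200:520]; cv2.imwrite("pics/crop1.png",cv2.resize(c,(800,550),interpolation=cv2.INTER_CUBIC))
cv2.imwrite("pics/x.png",a)
E
```

```text
(no output)
```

View pics/crop1.png

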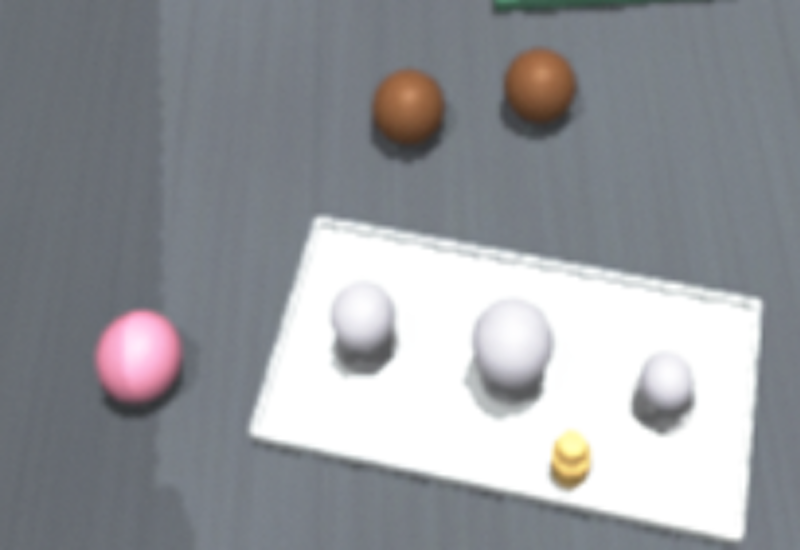

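The candidates, in top-image pixels:
- Brown balls: (317,222) and (314,198)
- Pink ball: (365,279)
- Steel medium: (362,235)
- Steel large: (370,210), the middle seat
- Steel small: (376,183)

The crop confirms that the middle-seat bare steel ball is the largest. Next I'll refine the ball and pot positions from depth.

```bash
cat >> h.py <<'E'
def cloud(p):
    z=p["range_z"];v,u=np.indices(z.shape)
    n=cv2.undistortPoints(np.stack([u.ravel(),v.ravel()],1).astype(float)[:,None],np.array(p["K"],float),np.array(p["dist_coeffs"],float))[:,0]
    P=np.c_[n,np.ones(len(n))]*z.ravel()[:,None];T=np.array(p["pose"])
    W=P@T[:3,:3].T+T[:3,3];W[z.ravel()==0]=np.nan
    return W
E
python3 - <<'E'
from h import *
from scipy.optimize import least_squares
np.set_printoptions(precision=4,suppress=True)
for n in("top","side"):
    p=eyes.get_image(n);W=cloud(p);print(n)
    for nm,c,r in(("L",(.52,-.333),.022),("M",(.445,-.312),.018),("S",(.6,-.352),.0145)):
        m=(np.hypot(W[:,0]-c[0],W[:,1]-c[1])<r+.004)&(W[:,2]>r+.024+0)&(W[:,2]<.08)
        Q=W[m]
        s=least_squares(lambda x:np.linalg.norm(Q-x,axis=1)-r,[*c,.045],loss="soft_l1",f_scale=.002)
        print(nm,m.sum(),s.x,np.abs(s.fun).mean(),"top",Q[:,2].max())
    m=(abs(W[:,2]-.134)<.006)&(np.hypot(W[:,0]-.605,W[:,1]-.13)<.085)
    Q=W[m];s=least_squares(lambda x:np.hypot(Q[:,0]-x[0],Q[:,1]-x[1])-.060,[.605,.13],loss="soft_l1",f_scale=.002)
    print("pot",m.sum(),s.x,np.abs(s.fun).mean(),Q[:,2].mean())
    # cup colour inside pot
    hsv=cv2.cvtColor(p["img"],cv2.COLOR_BGR2HSV).reshape(-1,3)
    m=(np.hypot(W[:,0]-s.x[0],W[:,1]-s.x[1])<.045)&(hsv[:,1]>110)&(hsv[:,0]>12)&(hsv[:,0]<35)
    print("cup",m.sum(),np.percentile(W[m],[10,50,90],axis=0) if m.sum() else "")
    # housing top edges
    m=(abs(W[:,2]-.07)<.006)&(abs(W[:,0]-.61)<.09)&(W[:,1]<.06)&(W[:,1]>-.14)
    Q=W[m][:,:2].astype(np.float32);print("housing",len(Q),cv2.minAreaRect(Q), Q.min(0),Q.max(0))
    hsvg=(hsv[:,0]>60)&(hsv[:,0]<95)&(hsv[:,1]>90)&(abs(W[:,2]-.07)<.006)
    print("green",cv2.minAreaRect(W[hsvg&(abs(W[:,0]-.61)<.1)&(W[:,1]>-.15)][:,:2].astype(np.float32)))
    w=(np.abs(W[:,0]-.609)<.03)&(np.abs(W[:,1]+.074)<.02)&(W[:,2]>.072)&(W[:,2]<.085)
    if w.sum(): print("wheel",w.sum(),W[w].mean(0),W[w].max(0))
E
```

```text
top
L 169 [ 0.5246 -0.3366  0.0464] 0.0011861783437053508 top 0.0719232999236139
M 124 [ 0.447  -0.3162  0.0421] 0.001019125424603432 top 0.06316360463623205
S 61 [ 0.6023 -0.3566  0.0371] 0.0014907789627458573 top 0.054767265478379956
pot 259 [0.6065 0.131 ] 0.0011918459526184184 0.13520356189952398
cup 53 [[0.5939 0.1204 0.0811]
 [0.606  0.13   0.0847]
 [0.6178 0.1421 0.0924]]
housing 1471 ((0.607551097869873, -0.01935456693172455), (0.15862303972244263, 0.12075140327215195), 89.92292022705078) [ 0.5472 -0.0986] [0.668 0.06 ]
green ((0.6078134179115295, -0.014854446053504944), (0.11821038275957108, 0.1613263189792633), 0.32551318407058716)
wheel 185 [ 0.6093 -0.0752  0.0746] [ 0.6384 -0.0541  0.0826]
side
L 370 [ 0.5262 -0.3329  0.0456] 0.0007000800999301355 top 0.06955922491193056
M 241 [ 0.449  -0.3124  0.0406] 0.0006897220701079013 top 0.05957449180116603
S 167 [ 0.6034 -0.3539  0.0369] 0.0007305317164339118 top 0.0527398973081421
pot 322 [0.6085 0.1327] 0.0012733835123770261 0.13364298887717344
cup 37 [[0.5981 0.1396 0.0837]
 [0.611  0.1456 0.0874]
 [0.6214 0.1481 0.0925]]
housing 1507 ((0.6096606254577637, -0.01925668865442276), (0.11984328925609589, 0.15897919237613678), 0.6601378321647644) [ 0.5496 -0.0992] [0.6701 0.06  ]
green ((0.6096144318580627, -0.01729004830121994), (0.11984385550022125, 0.16287553310394287), 0.6898755431175232)
wheel 182 [ 0.609  -0.0724  0.0743] [ 0.6387 -0.054   0.0795]
```

```bash
cat >> h.py <<'E'
def shift(tx,ty,tz,off=None):
    "shift in tool axes to bring the pinch point to target"
    t,r=tool();off=ctrl.pinch_z if off is None else off
    p=t+r.apply([0,0,off]);return r.inv().apply(np.array([tx,ty,tz])-p)
E
python3 -c "
from h import *
print(shift(.5252,-.3347,.14),shift(.5252,-.3347,.043))
t,r=tool();print(np.degrees(np.arctan2(*r.as_matrix()[[1,0],1])),telemetry.get_obs()['contact_force'])"
```

```text
[ 0.40055148 -0.14810962  0.11001691] [ 0.40055205 -0.14811354  0.20701691]
-72.53677083787977 [ 0.48148248 -0.18168939 -0.26750471]
```

Emit:
apply_moves([
  [0.085, 0.04, -0.015, 0.01, 0.11],
  [0.085, 0.08, -0.03, 0.02, 0.22],
  [0.085, 0.12, -0.044, 0.03, 0.33],
  [0.085, 0.16, -0.059, 0.045, 0.44],
  [0.085, 0.2, -0.074, 0.06, 0.564],
  [0.085, 0.24, -0.089, 0.07, 0.564],
  [0.085, 0.28, -0.104, 0.08, 0.564],
  [0.085, 0.32, -0.118, 0.09, 0.564],
  [0.085, 0.36, -0.133, 0.1, 0.564],
  [0.085, 0.385, -0.142, 0.105, 0.564],
  [0.085, 0.4005, -0.148, 0.11, 0.564],
  [0.085, 0.4005, -0.148, 0.11, 0.564],
])

```text
t: 2.9
tool_pos: [0.5278, -0.3312, 0.2928]
tool_rot: [-3.114, 0.398, 0.002]
contact_force: [-1.5, 0.8, 0.2]
opening: 0.085
grip_force: 0.0
```

```bash
python3 -c "
from h import *
print(shift(.5252,-.3347,.043))
t,r=tool();print(t,np.degrees(np.arctan2(*r.as_matrix()[[1,0],1])),telemetry.get_obs()['contact_force'])
p=eyes.get_image('side');cv2.imwrite('pics/s1.png',cv2.resize(p['img'],(800,600)))"
```

```text
[-0.00120947  0.00463568  0.0950741 ]
[ 0.52778151 -0.3312443   0.2927828 ] -104.5529009830007 [-1.45352     0.83907672  0.16404726]
```

View pics/s1.png

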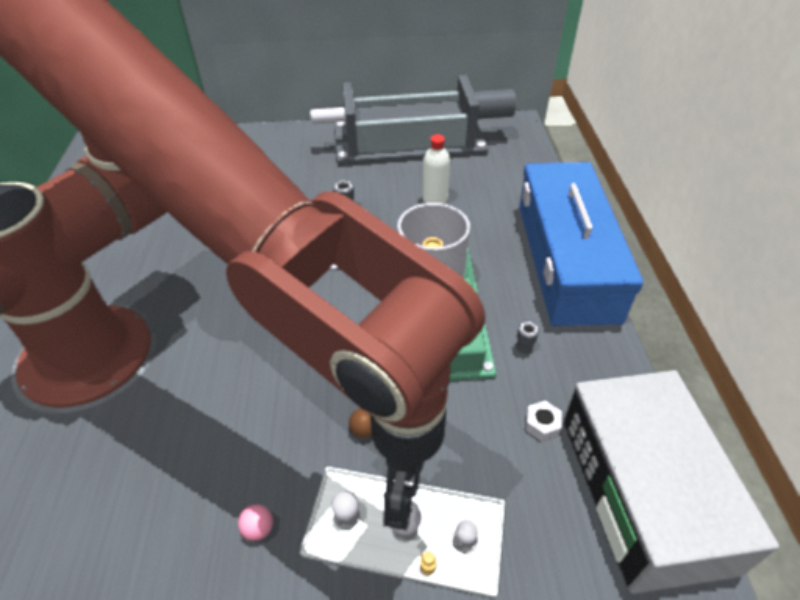

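The fingers straddle the large ball in the middle seat (side view about (403,515)), clear of the weight at (428,560) and the other balls. I'll descend next.

Emit:
apply_moves([
  [0.085, -0.001, 0.004, 0.02, 0],
  [0.085, -0.001, 0.004, 0.045, 0],
  [0.085, -0.001, 0.004, 0.07, 0],
  [0.085, -0.001, 0.004, 0.085, 0],
  [0.085, -0.001, 0.004, 0.094, 0],
  [0.085, -0.001, 0.004, 0.094, 0],
  [0.085, -0.001, 0.004, 0.094, 0],
])

```text
t: 3.53
tool_pos: [0.5229, -0.3392, 0.2012]
tool_rot: [3.115, -0.407, 0.0]
contact_force: [-0.3, 0.0, 0.4]
opening: 0.0851
grip_force: 0.0
```

```bash
python3 -c "
from h import *
print(shift(.5252,-.3347,.043))"
```

```text
[ 0.00106068 -0.00495771  0.00347794]
```

Emit:
apply_moves([
  [0.085, 0.001, -0.004, 0.003, 0],
  [0.085, 0.001, -0.004, 0.003, 0],
  [0.085, 0.001, -0.004, 0.003, 0],
  [0.06, 0.001, -0.004, 0.003, 0],
  [0.05, 0.001, -0.004, 0.003, 0],
  [0.04, 0.001, -0.004, 0.003, 0],
  [0.036, 0.001, -0.004, 0.003, 0],
  [0.036, 0.001, -0.004, 0.003, 0],
  [0.036, 0.001, -0.004, 0.003, 0],
  [0.036, 0.001, -0.004, 0.003, 0],
], newtons=35)

```text
t: 4.37
tool_pos: [0.5254, -0.3347, 0.1982]
tool_rot: [-3.115, 0.406, -0.001]
contact_force: [-0.5, 3.5, 5.0]
opening: 0.0424
grip_force: 35.2
```

```bash
python3 -c "
from h import *
print(shift(.5252,-.3347,.043));print(telemetry.get_obs())"
```

```text
[-0.0002679   0.00016161  0.00051366]
{'t': 4.3667, 'q': array([-6.86648924e-01,  2.54700058e-01,  1.75602752e+00,  6.75330830e-04,
        1.13073937e+00,  1.14306071e+00]), 'dq': array([ 6.30335586e-04, -1.89253550e-03, -2.35802557e-04,  6.37755639e-04,
       -2.21102891e-03, -7.09413650e-05]), 'effort': array([-1.54591843e+00, -4.03017318e+01, -3.06437802e+01, -5.59996851e-01,
       -6.18622787e-01, -2.21882598e-02]), 'tool_pos': array([ 0.52542515, -0.33467342,  0.19821381]), 'tool_rot': array([-3.11479763e+00,  4.05954643e-01, -6.75027306e-04]), 'contact_force': array([-0.46535108,  3.45007399,  5.00444334]), 'wrist_torque': array([ 0.52603593,  0.05411935, -0.06286043]), 'grip_force': 35.15147030353546, 'opening': 0.042393820964372046}
```

Emit:
apply_moves([
  [0.036, 0, 0, -0.005, 0],
  [0.036, 0, 0, -0.015, 0],
  [0.036, 0, 0, -0.03, 0],
  [0.036, 0, 0, -0.055, 0],
  [0.036, 0, 0, -0.09, 0],
  [0.036, 0, 0, -0.125, 0],
  [0.036, 0, 0, -0.16, 0],
  [0.036, 0, 0, -0.18, 0],
  [0.036, 0, 0, -0.18, 0],
  [0.036, 0, 0, -0.18, 0],
], newtons=35)

```text
t: 5.2
tool_pos: [0.5251, -0.335, 0.3787]
tool_rot: [3.114, -0.406, 0.003]
contact_force: [-0.9, -0.2, -3.3]
opening: 0.0424
grip_force: 36.3
```

```bash
python3 - <<'E'
from h import *
print(shift(.6075,.1318,.22),telemetry.get_obs()["contact_force"],telemetry.get_obs()["q"])
t,r=tool(); c=t+r.apply([0,0,ctrl.pinch_z]);print("pinch",c)
from scipy.optimize import least_squares
for n in("side","top"):
    p=eyes.get_image(n);W=cloud(p)
    # ball pts: bright pixels near the pinch
    g=p["img"].reshape(-1,3);m=(np.linalg.norm(W-c,axis=1)<.032)&(g.min(1)>110)&(np.ptp(g,axis=1)<40)
    Q=W[m]
    if len(Q)>15:
        s=least_squares(lambda x:np.linalg.norm(Q-x,axis=1)-.022,c,loss="soft_l1",f_scale=.002);print(n,len(Q),s.x,s.x-c,abs(s.fun).mean())
    if n=="side":
        u,v=proj(p,c)[0].astype(int);cv2.imwrite("pics/s2.png",cv2.resize(p["img"][max(v-60,0):v+60,u-60:u+60],(480,480),interpolation=cv2.INTER_CUBIC))
E
```

```text
[-0.04037848 -0.47249965  0.00325577] [-0.85202603 -0.18563414 -3.26756771] [-6.87179685e-01  6.39332993e-02  1.64498491e+00 -3.89516421e-04
  1.43029889e+00  1.14303037e+00]
pinch [ 0.52534421 -0.33524563  0.22396808]
side 61 [ 0.52548613 -0.33401343  0.22636345] [0.00014193 0.0012322  0.00239537] 0.0004656878678265613
```

View pics/s2.png

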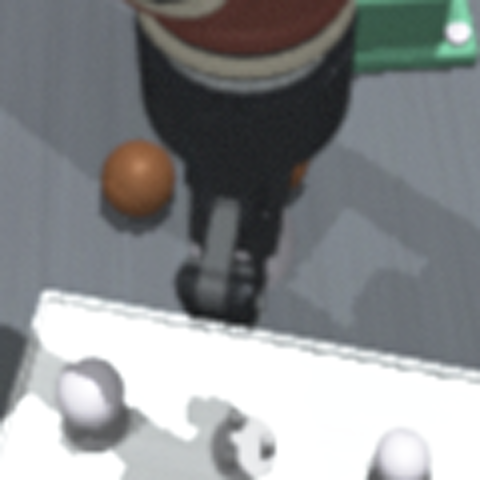

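Held: the wrist force shows a 3.3 N weight, and the middle seat is empty. I'll move it above the pot.

Emit:
apply_moves([
  [0.036, -0.001, -0.01, 0, 0],
  [0.036, -0.003, -0.035, 0, 0],
  [0.036, -0.006, -0.07, 0, 0],
  [0.036, -0.009, -0.107, 0, 0],
  [0.036, -0.012, -0.144, 0, 0],
  [0.036, -0.015, -0.181, 0, 0],
  [0.036, -0.019, -0.218, 0, 0],
  [0.036, -0.022, -0.255, 0, 0],
  [0.036, -0.025, -0.292, 0, 0],
  [0.036, -0.028, -0.325, 0, 0],
  [0.036, -0.03, -0.345, 0, 0],
  [0.036, -0.03, -0.35, 0, 0],
], newtons=35)

```text
t: 6.3
tool_pos: [0.5853, 0.015, 0.375]
tool_rot: [-3.115, 0.399, 0.007]
contact_force: [-1.0, 0.0, -2.9]
opening: 0.0422
grip_force: 36.5
```

Emit:
apply_moves([
  [0.036, -0.001, -0.015, 0, 0],
  [0.036, -0.003, -0.04, 0, 0],
  [0.036, -0.006, -0.07, 0, 0],
  [0.036, -0.008, -0.095, 0, 0],
  [0.036, -0.01, -0.115, 0, 0],
  [0.036, -0.01, -0.122, 0, 0],
  [0.036, -0.01, -0.122, 0, 0],
  [0.036, -0.01, -0.122, 0, 0],
  [0.036, -0.01, -0.122, 0, 0],
], newtons=35)

```text
t: 7.05
tool_pos: [0.6073, 0.1306, 0.3769]
tool_rot: [3.114, -0.408, -0.002]
contact_force: [0.1, -0.8, -2.9]
opening: 0.0422
grip_force: 36.6
```

```bash
python3 - <<'E'
from h import *
print(shift(.6075,.1318,.1495),telemetry.get_obs()["contact_force"])
t,r=tool();print(t,r.as_matrix())
from scipy.optimize import least_squares
c=t+r.apply([0,0,ctrl.pinch_z])
for n in("side","top"):
    p=eyes.get_image(n);W=cloud(p);g=p["img"].reshape(-1,3);m=(np.linalg.norm(W-c,axis=1)<.032)&(g.min(1)>110)&(np.ptp(g,axis=1)<40);Q=W[m]
    if len(Q)>15:
        s=least_squares(lambda x:np.linalg.norm(Q-x,axis=1)-.022,c,loss="soft_l1",f_scale=.002);print(n,len(Q),s.x,s.x-c,abs(s.fun).mean())
    m=(abs(W[:,2]-.134)<.006)&(np.hypot(W[:,0]-.605,W[:,1]-.13)<.085);Q=W[m]
    if len(Q)>30:
        s=least_squares(lambda x:np.hypot(Q[:,0]-x[0],Q[:,1]-x[1])-.060,[.605,.13],loss="soft_l1",f_scale=.002);print("pot",n,len(Q),s.x)
E
```

```text
[ 0.00012032 -0.00146711  0.07265534] [ 0.07864922 -0.81600137 -2.91125902]
[0.6073336  0.13060165 0.37685689] [[ 9.66312438e-01 -2.57367827e-01 -1.44026386e-03]
 [-2.57369158e-01 -9.66312801e-01 -8.28501942e-04]
 [-1.17851566e-03  1.17127123e-03 -9.99998620e-01]]
side 63 [0.60564257 0.12632882 0.22101761] [-0.00146822 -0.00414466 -0.00113949] 0.0025934832462236705
pot side 326 [0.60860558 0.13265407]
pot top 54 [0.60619801 0.13143715]
```

Emit:
apply_moves([
  [0.036, 0, -0.0015, 0.01, 0],
  [0.036, 0, -0.0015, 0.025, 0],
  [0.036, 0, -0.0015, 0.045, 0],
  [0.036, 0, -0.0015, 0.065, 0],
  [0.036, 0, -0.0015, 0.08, 0],
  [0.036, 0, -0.0015, 0.09, 0],
  [0.036, 0, -0.0015, 0.096, 0],
  [0.036, 0, -0.0015, 0.1, 0],
  [0.036, 0, -0.0015, 0.1, 0],
  [0.036, 0, -0.0015, 0.1, 0],
  [0.036, 0, -0.0015, 0.1, 0],
], newtons=35)

```text
t: 8.07
tool_pos: [0.6084, 0.1332, 0.279]
tool_rot: [-3.115, 0.406, -0.003]
contact_force: [0.3, -0.3, -2.7]
opening: 0.0422
grip_force: 36.6
```

```bash
python3 - <<'E'
from h import *
np.set_printoptions(precision=4,suppress=True)
print(shift(.6075,.132,.107))
for i in range(4):
    p=eyes.get_image("top"); o=telemetry.get_obs();print(o["contact_force"],o["tool_pos"])
for k in("needle_tip","zero_mark","dial_centre"):
    print(k,[(round(d["confidence"],2),d["point"]) for d in eyes.tip_of(k,p)[:2]])
u,v=proj(p,[.608,.0,.08])[0].astype(int)
cv2.imwrite("pics/d1.png",cv2.resize(p["img"][v-35:v+35,u-45:u+45],(800,600),interpolation=cv2.INTER_CUBIC))
q=eyes.get_image("side");u,v=proj(q,[.608,.06,.1])[0].astype(int)
E
```

```text
[-0.0009  0.0015  0.0173]
[ 0.1732  0.4328 -4.0343] [0.6084 0.1332 0.2791]
[-0.7608 -0.3096 -4.3522] [0.6083 0.1332 0.279 ]
[-0.1283  0.141  -3.3511] [0.6082 0.1332 0.2788]
[ 0.1285  1.0464 -2.6533] [0.6081 0.1332 0.2786]
needle_tip [(0.34, [256.9, 170.4])]
zero_mark [(0.66, [252.5, 159.0])]
dial_centre [(0.87, [256.1, 169.6]), (0.43, [317.6, 137.2])]
```

View pics/d1.png

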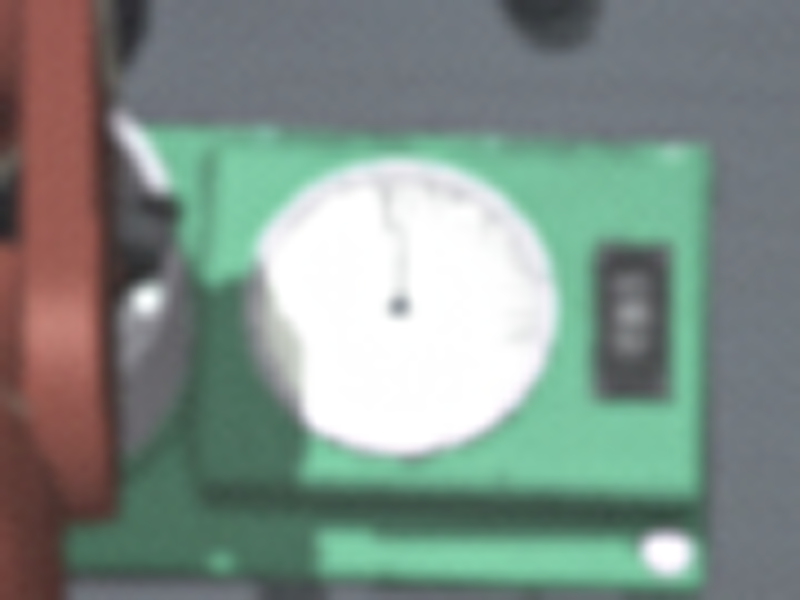

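The dial view shows the needle pointing straight up from (398,305) and the zero mark near (383,190), about -0.15 rad. The ball is now over the pot mouth, so I'll approach the cup.

Emit:
apply_moves([
  [0.036, -0.0005, 0.001, 0.004, 0],
  [0.036, -0.0005, 0.001, 0.008, 0],
  [0.036, -0.0005, 0.001, 0.011, 0],
  [0.036, -0.0005, 0.001, 0.012, 0],
  [0.036, -0.0005, 0.001, 0.012, 0],
  [0.036, -0.0005, 0.001, 0.012, 0],
])

```text
t: 8.97
tool_pos: [0.6071, 0.1323, 0.2655]
tool_rot: [3.115, -0.406, -0.001]
contact_force: [0.2, 1.0, -3.6]
opening: 0.0425
grip_force: 36.6
```

```bash
cat > f.py <<'E'
from h import *
np.set_printoptions(precision=4,suppress=True)
F=[]
for i in range(5):
    p=eyes.get_image("top"); o=telemetry.get_obs();F.append([*o["contact_force"],*o["tool_pos"]])
F=np.array(F);print(o["t"],"F",F[:,:3].mean(0),"fz",F[:,2],"pos",F[:,3:].mean(0), "ballz",F[-1,5]-.1547+.002)
E
python3 f.py
```

```text
9.2167 F [ 0.1463 -0.1472 -4.0838] fz [-3.288  -4.5221 -4.682  -4.0426 -3.8842] pos [0.6073 0.1323 0.2659] ballz 0.1132873715558656
```

Emit:
apply_moves([
  [0.036, 0, 0, 0.0007, 0],
  [0.036, 0, 0, 0.0013, 0],
  [0.036, 0, 0, 0.0013, 0],
  [0.036, 0, 0, 0.0013, 0],
])

```text
t: 9.55
tool_pos: [0.6071, 0.1323, 0.2643]
tool_rot: [3.115, -0.406, -0.0]
contact_force: [0.4, -0.3, -3.7]
opening: 0.0423
grip_force: 36.6
```

```bash
python3 f.py
```

```text
9.8 F [ 0.0467 -0.3317 -3.2737] fz [-2.8703 -3.5238 -3.1301 -3.4167 -3.4279] pos [0.6071 0.1323 0.2644] ballz 0.11171976237791825
```

Emit:
apply_moves([
  [0.036, 0, 0, 0.0007, 0],
  [0.036, 0, 0, 0.0013, 0],
  [0.036, 0, 0, 0.0013, 0],
  [0.036, 0, 0, 0.0013, 0],
])

```text
t: 10.13
tool_pos: [0.6072, 0.1323, 0.2631]
tool_rot: [-3.115, 0.406, 0.0]
contact_force: [0.1, 0.8, -2.9]
opening: 0.0421
grip_force: 36.6
```

```bash
python3 f.py
```

```text
10.3833 F [ 0.1825 -0.3352 -3.4364] fz [-3.2879 -3.0091 -3.6773 -4.1185 -3.0892] pos [0.6072 0.1323 0.2631] ballz 0.11042408497165673
```

Emit:
apply_moves([
  [0.036, 0, 0, 0.0007, 0],
  [0.036, 0, 0, 0.0013, 0],
  [0.036, 0, 0, 0.0013, 0],
  [0.036, 0, 0, 0.0013, 0],
])

```text
t: 10.72
tool_pos: [0.6073, 0.1323, 0.2622]
tool_rot: [-3.115, 0.406, -0.001]
contact_force: [0.1, -0.3, -1.5]
opening: 0.0425
grip_force: 36.6
```

```bash
python3 f.py
```

```text
10.9667 F [ 0.2113 -0.0624 -1.8097] fz [-1.7292 -1.5654 -2.2718 -1.7357 -1.7466] pos [0.6073 0.1323 0.2621] ballz 0.1093060332105778
```

Contact: the force has risen by about 1.6 N. I'll go down slightly more.

Emit:
apply_moves([
  [0.036, 0, 0, 0.0004, 0],
  [0.036, 0, 0, 0.0006, 0],
  [0.036, 0, 0, 0.0006, 0],
  [0.036, 0, 0, 0.0006, 0],
])

```text
t: 11.3
tool_pos: [0.6073, 0.1323, 0.2615]
tool_rot: [-3.115, 0.406, -0.001]
contact_force: [0.8, 0.0, -0.4]
opening: 0.0424
grip_force: 36.7
```

```bash
python3 f.py; python3 - <<'E'
from h import *
p=eyes.get_image("top")
for k in("needle_tip","zero_mark","dial_centre"):
    print(k,[(round(d["confidence"],2),d["point"]) for d in eyes.tip_of(k,p)[:2]])
u,v=proj(p,[.608,.0,.08])[0].astype(int)
cv2.imwrite("pics/d2.png",cv2.resize(p["img"][v-25:v+25,u-25:u+25],(600,600),interpolation=cv2.INTER_CUBIC))
E
```

```text
11.55 F [ 0.5461  0.0129 -0.1871] fz [-0.1359 -1.0336 -0.7167  0.0321  0.9186] pos [0.6073 0.1323 0.2615] ballz 0.10873883851323901
needle_tip []
zero_mark [(0.66, [255.7, 155.9])]
dial_centre [(0.57, [253.6, 168.9])]
```

View pics/d2.png

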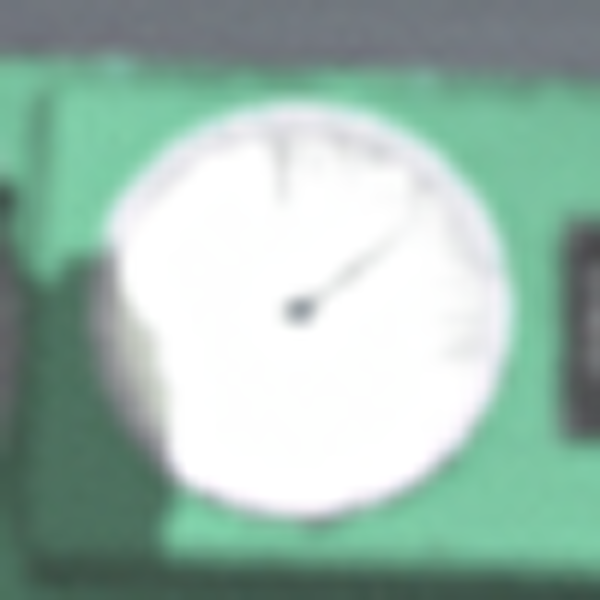

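The needle runs from the hub (300,310) to (410,205), about 0.81 rad or 3.2 N, so the weight is on the cup. The zero mark is at (285,165), about -0.10. I'll release.

Emit:
apply_moves([
  [0.046, 0, 0, 0, 0],
  [0.05, 0, 0, 0, 0],
  [0.054, 0, 0, 0, 0],
  [0.06, 0, 0, 0, 0],
  [0.06, 0, 0, 0, 0],
  [0.06, 0, 0, 0, 0],
])

```text
t: 12.25
tool_pos: [0.6071, 0.1323, 0.2612]
tool_rot: [3.115, -0.406, -0.0]
contact_force: [-1.0, 0.2, 0.6]
opening: 0.06
grip_force: 0.0
```

```bash
python3 f.py
```

```text
12.5 F [0.1966 0.0838 0.087 ] fz [-0.3033 -0.1269  0.6747  0.4104 -0.2198] pos [0.6071 0.1323 0.2612] ballz 0.10848736503567175
```

Now I'll rise straight up, clear of the pot.

Emit:
apply_moves([
  [0.06, 0, 0, -0.006, 0],
  [0.06, 0, 0, -0.02, 0],
  [0.06, 0, 0, -0.045, 0],
  [0.06, 0, 0, -0.075, 0],
  [0.06, 0, 0, -0.105, 0],
  [0.06, 0, 0, -0.12, 0],
  [0.06, 0, 0, -0.12, 0],
])

```text
t: 13.08
tool_pos: [0.6082, 0.1324, 0.3882]
tool_rot: [-3.113, 0.406, -0.016]
contact_force: [-0.3, -0.2, 0.6]
opening: 0.0596
grip_force: 0.0
```

```bash
python3 - <<'E'
from h import *
np.set_printoptions(precision=4,suppress=True)
t,r=tool();M=r.as_matrix();print(t,np.degrees(np.arctan2(M[1,0],M[0,0])),telemetry.get_obs()["q"],telemetry.get_obs()["contact_force"])
print("to wheel", shift(.609,-.0735,.11,.173))
for n in("top","side"):
    p=eyes.get_image(n);W=cloud(p)
    w=(np.abs(W[:,0]-.609)<.03)&(np.abs(W[:,1]+.074)<.02)&(W[:,2]>.073)&(W[:,2]<.085)&(p["img"].reshape(-1,3).max(1)<90)
    print(n,"wheel",w.sum(),W[w].mean(0),[np.round(at_z(p,*d["point"],.077),4) for d in eyes.tip_of("wheel_rim",p)[:2]])
    for k in("needle_tip","zero_mark","dial_centre"):
        print(k,[(round(d["confidence"],2),d["point"],at_z(p,*d["point"],.077)) for d in eyes.tip_of(k,p)[:2]])
E
```

```text
[0.6082 0.1324 0.3882] -14.848285504072697 [ 0.0949  0.0546  1.6387 -0.      1.4376  1.9249] [-0.3479 -0.2231  0.6033]
to wheel [0.0507 0.1999 0.105 ]
top wheel 23 [ 0.608  -0.0728  0.0749] [array([ 0.6117, -0.0804,  0.077 ])]
needle_tip [(0.69, [208.0, 162.1], array([0.6293, 0.1386, 0.077 ]))]
zero_mark [(0.72, [254.7, 157.7], array([0.6484, 0.0055, 0.077 ])), (0.26, [364.2, 233.1], array([ 0.4462, -0.3054,  0.077 ]))]
dial_centre [(0.81, [257.9, 171.3], array([ 0.6086, -0.0053,  0.077 ]))]
side wheel 44 [ 0.6079 -0.0763  0.0743] [array([ 0.6177, -0.067 ,  0.077 ])]
needle_tip [(0.28, [257.6, 344.0], array([ 0.5211, -0.3726,  0.077 ]))]
zero_mark [(0.66, [295.4, 189.5], array([0.6459, 0.0159, 0.077 ])), (0.18, [283.4, 193.8], array([0.613 , 0.0029, 0.077 ]))]
dial_centre [(0.71, [284.5, 193.7], array([0.6159, 0.0031, 0.077 ]))]
```

Emit:
apply_moves([
  [0.04, 0.006, 0.03, 0, -0.1],
  [0.02, 0.013, 0.065, 0, -0.2],
  [0.0, 0.021, 0.1, 0, -0.258],
  [0.0, 0.028, 0.135, 0, -0.258],
  [0.0, 0.035, 0.17, 0.02, -0.258],
  [0.0, 0.042, 0.202, 0.05, -0.258],
  [0.0, 0.042, 0.202, 0.08, -0.258],
  [0.0, 0.042, 0.202, 0.1, -0.258],
  [0.0, 0.042, 0.202, 0.107, -0.258],
  [0.0, 0.042, 0.202, 0.107, -0.258],
  [0.0, 0.042, 0.202, 0.107, -0.258],
  [0.0, 0.042, 0.202, 0.107, -0.258],
], newtons=30)

```text
t: 14.58
tool_pos: [0.5969, -0.0735, 0.2764]
tool_rot: [3.141, -0.001, 0.005]
contact_force: [0.1, 0.9, 0.4]
opening: -0.0002
grip_force: 0.0
```

```bash
cat > g.py <<'E'
from h import *
np.set_printoptions(precision=4,suppress=True)
F=[]
for i in range(3):
    p=eyes.get_image("side"); o=telemetry.get_obs();F.append(o["contact_force"])
t,r=tool();M=r.as_matrix();print(o["t"],"F",np.mean(F,0),"tip",t+r.apply([0,0,.173]),np.degrees(np.arctan2(M[1,0],M[0,0])),o["opening"])
E
python3 g.py; python3 -c "
from h import *
p=eyes.get_image('side');u,v=proj(p,[.608,-.04,.1])[0].astype(int)
cv2.imwrite('pics/w1.png',cv2.resize(p['img'][v-50:v+50,u-65:u+65],(780,600),interpolation=cv2.INTER_CUBIC))"
```

```text
14.7333 F [-0.417  -0.2516  0.4458] tip [ 0.5973 -0.0736  0.1033] -0.028231773078704545 -0.00016857410105153357
```

View pics/w1.png

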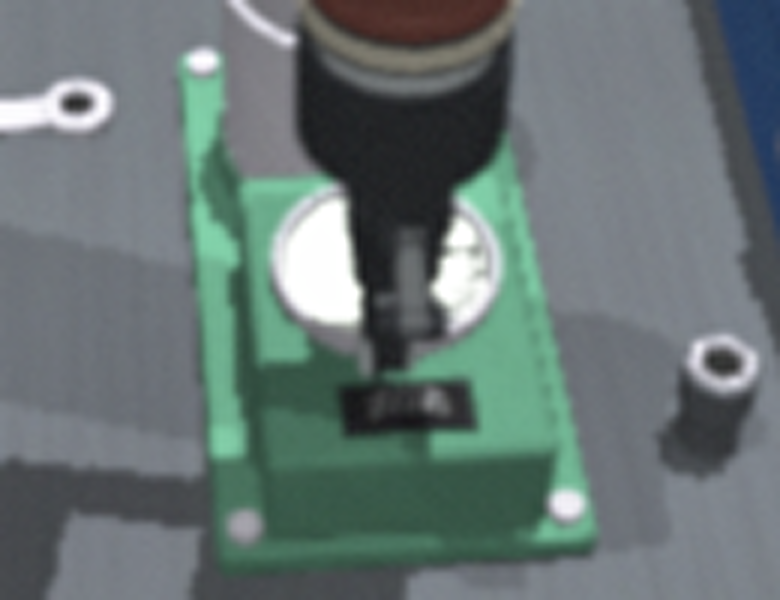

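The fingertip is above the wheel slot, at (395,370) against the wheel at (408,405), aligned along gauge x.

Emit:
apply_moves([
  [0, 0.0025, 0, 0.006, 0],
  [0, 0.0025, 0, 0.014, 0],
  [0, 0.0025, 0, 0.02, 0],
  [0, 0.0025, 0, 0.0235, 0],
  [0, 0.0025, 0, 0.0245, 0],
  [0, 0.0025, 0, 0.0245, 0],
  [0, 0.0025, 0, 0.0245, 0],
])

```text
t: 15.37
tool_pos: [0.5988, -0.0736, 0.2502]
tool_rot: [-3.141, 0.002, -0.001]
contact_force: [-0.6, 0.8, 6.2]
opening: 0.0004
grip_force: 2.4
```

```bash
python3 g.py
```

```text
15.5167 F [0.1343 1.3499 5.242 ] tip [ 0.5989 -0.0736  0.0772] -0.06746429306229493 0.0001272197605350039
```

Emit:
apply_moves([
  [0, 0, 0, 0.0007, 0],
  [0, 0, 0, 0.0013, 0],
  [0, 0, 0, 0.0013, 0],
  [0, 0, 0, 0.0013, 0],
])

```text
t: 15.85
tool_pos: [0.5992, -0.0736, 0.2501]
tool_rot: [-3.141, 0.002, -0.004]
contact_force: [-1.2, 2.6, 8.8]
opening: 0.0001
grip_force: 4.5
```

```bash
python3 g.py
```

```text
16.0 F [-0.9043  2.0905  9.0809] tip [ 0.5996 -0.0736  0.0771] -0.06502128621103323 -0.0005893068612431922
```

Emit:
apply_moves([
  [0, 0.002, 0, -0.0005, 0],
  [0, 0.005, 0, -0.0005, 0],
  [0, 0.008, 0, -0.0005, 0],
  [0, 0.011, 0, -0.0005, 0],
  [0, 0.014, 0, -0.0005, 0],
  [0, 0.016, 0, -0.0005, 0],
  [0, 0.017, 0, -0.0005, 0],
  [0, 0.017, 0, -0.0005, 0],
  [0, 0.017, 0, -0.006, 0],
  [0, 0.017, 0, -0.025, 0],
  [0, 0.017, 0, -0.05, 0],
  [0, 0.017, 0, -0.05, 0],
])

```text
t: 17.0
tool_pos: [0.6167, -0.0742, 0.303]
tool_rot: [3.139, -0.002, 0.011]
contact_force: [1.0, -0.3, 1.0]
opening: 0.0
grip_force: 0.0
```

```bash
cat > n.py <<'E'
import sys
from h import *
np.set_printoptions(precision=3,suppress=True)
p=eyes.get_image("top")
acc=[]
for i in range(4):
    p=eyes.get_image("top");acc.append(p["img"].astype(float))
p=dict(p);img=np.mean(acc,0)
# rectified metric view of the dial plane, 0.25 mm/px, up=+x, right=-y
def warp(c,z):
    g=np.arange(-200,200)*.00025
    X=np.stack(np.meshgrid(-g,-g,indexing="ij"),-1).reshape(-1,2)
    uv=proj(p,np.c_[X[:,0]+c[0],X[:,1]+c[1],np.full(len(X),z)]).reshape(400,400,2).astype(np.float32)
    return cv2.remap(img.astype(np.float32),uv[...,0],uv[...,1],cv2.INTER_CUBIC)
c=np.array([.608,.0017])
w=warp(c,.078);gray=w.min(-1)
# hub = darkest spot near the middle
s=cv2.GaussianBlur(gray,(0,0),4)[150:250,150:250];r,q=np.unravel_index(s.argmin(),s.shape)
hub=np.array([q+150.,r+150.]);print("hub px",hub)
th=np.arange(-1,2.6,.01)
def prof(r0,r1):
    rr=np.arange(r0,r1,.25)*4
    x=hub[0]+rr[:,None]*np.sin(th);y=hub[1]-rr[:,None]*np.cos(th)
    return cv2.remap(gray,x.astype(np.float32),y.astype(np.float32),cv2.INTER_LINEAR).mean(0)
for nm,a,b in(("needle",10,26),("marks",33,43)):
    f=prof(a,b);d=cv2.GaussianBlur(f[None],(0,0),40)[0]-cv2.GaussianBlur(f[None],(0,0),2)[0]
    k=[i for i in range(1,len(d)-1) if d[i]>d[i-1] and d[i]>=d[i+1] and d[i]>2]
    print(nm,[(round(th[i],2),round(d[i],1)) for i in sorted(k,key=lambda i:-d[i])[:9]])
cv2.imwrite(sys.argv[1],cv2.resize(np.clip(w,0,255).astype(np.uint8),(600,600)))
E
python3 n.py pics/n1.png; python3 g.py
```

```text
hub px [249. 225.]
needle [(np.float64(0.4), np.float32(16.3)), (np.float64(-0.7), np.float32(4.2)), (np.float64(1.17), np.float32(3.6)), (np.float64(2.11), np.float32(2.2))]
marks [(np.float64(-0.23), np.float32(49.1)), (np.float64(0.27), np.float32(20.5)), (np.float64(1.71), np.float32(16.1)), (np.float64(1.34), np.float32(14.1))]
17.4 F [-0.4716  0.1283 -0.1112] tip [ 0.6146 -0.0736  0.1239] -0.07056273439522191 0.00018574599451775877
```

View pics/n1.png

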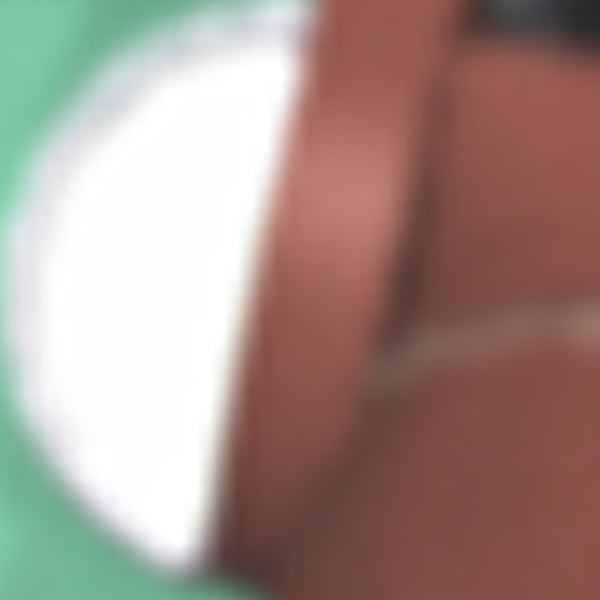

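The arm hides the dial, so I'll step aside along -y.

Emit:
apply_moves([
  [0, 0, 0.02, -0.01, 0],
  [0, 0, 0.06, -0.02, 0],
  [0, 0, 0.1, -0.02, 0],
  [0, 0, 0.14, -0.02, 0],
  [0, 0, 0.165, -0.02, 0],
  [0, 0, 0.17, -0.02, 0],
  [0, 0, 0.17, -0.02, 0],
])

```text
t: 17.98
tool_pos: [0.6149, -0.2455, 0.3176]
tool_rot: [-3.141, 0.006, 0.002]
contact_force: [0.5, -0.1, -1.0]
opening: 0.0002
grip_force: 0.0
```

```bash
python3 n.py pics/n2.png; python3 g.py
```

```text
hub px [202. 200.]
needle [(np.float64(0.88), np.float32(18.2))]
marks [(np.float64(0.72), np.float32(35.0)), (np.float64(1.63), np.float32(3.4)), (np.float64(2.2), np.float32(2.1))]
18.3833 F [0.1758 0.2563 0.1029] tip [ 0.6154 -0.2426  0.1454] 0.016826373768246465 -0.0001212738985747193
```

View pics/n2.png

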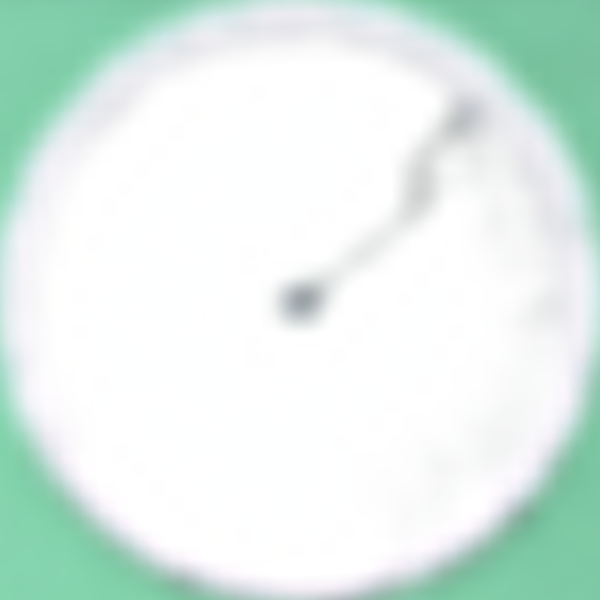

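The needle reads about 0.88 rad and the zero mark about 0.72, so roughly 0.16 rad (3.5 mm of drag) remains.

Emit:
apply_moves([
  [0, -0.002, -0.03, 0, 0],
  [0, -0.004, -0.07, 0, 0],
  [0, -0.007, -0.11, 0, 0],
  [0, -0.009, -0.15, 0, 0],
  [0, -0.009, -0.169, 0.01, 0],
  [0, -0.009, -0.169, 0.035, 0],
  [0, -0.009, -0.169, 0.055, 0],
  [0, -0.009, -0.169, 0.062, 0],
  [0, -0.009, -0.169, 0.062, 0],
  [0, -0.009, -0.169, 0.062, 0],
])

```text
t: 19.22
tool_pos: [0.6066, -0.0747, 0.2567]
tool_rot: [-3.142, 0.002, 0.0]
contact_force: [-0.3, -0.1, -0.6]
opening: -0.0005
grip_force: 0.0
```

```bash
python3 g.py
```

```text
19.3667 F [ 0.2498 -0.6813  0.1991] tip [ 0.6077 -0.0753  0.0853] -0.09628470751017902 -8.372480207757958e-05
```

Emit:
apply_moves([
  [0, 0, -0.0015, 0.004, 0],
  [0, 0, -0.0015, 0.007, 0],
  [0, 0, -0.0015, 0.0095, 0],
  [0, 0, -0.0015, 0.0095, 0],
  [0, 0, -0.0015, 0.0095, 0],
])

```text
t: 19.78
tool_pos: [0.608, -0.0734, 0.2502]
tool_rot: [3.141, -0.002, 0.009]
contact_force: [0.2, 1.1, 8.8]
opening: 0.0001
grip_force: 4.6
```

```bash
python3 g.py
```

```text
19.9333 F [0.3241 1.3635 9.2485] tip [ 0.6091 -0.0735  0.0772] -0.07799145378432637 -0.00012287480900912285
```

Emit:
apply_moves([
  [0, 0.001, 0, 0, 0],
  [0, 0.002, 0, 0, 0],
  [0, 0.003, 0, 0, 0],
  [0, 0.003, 0, 0, 0],
  [0, 0.003, 0, 0, 0],
  [0, 0.003, 0, -0.006, 0],
  [0, 0.003, 0, -0.025, 0],
  [0, 0.003, 0, -0.055, 0],
  [0, 0.003, 0.03, -0.07, 0],
  [0, 0.003, 0.07, -0.07, 0],
  [0, 0.003, 0.11, -0.07, 0],
  [0, 0.003, 0.14, -0.07, 0],
])

```text
t: 20.93
tool_pos: [0.609, -0.2156, 0.3176]
tool_rot: [3.14, -0.003, 0.001]
contact_force: [0.6, -0.6, 0.8]
opening: -0.0002
grip_force: 0.0
```

Emit:
apply_moves([
  [0, 0, 0.02, 0, 0],
  [0, 0, 0.04, 0, 0],
  [0, 0, 0.04, 0, 0],
  [0, 0, 0.04, 0, 0],
])

```text
t: 21.27
tool_pos: [0.6089, -0.2541, 0.3165]
tool_rot: [-3.141, 0.005, 0.001]
contact_force: [-0.8, 0.7, 1.0]
opening: -0.0
grip_force: 0.0
```

```bash
python3 n.py pics/n3.png; python3 g.py
```

```text
hub px [202. 200.]
needle [(np.float64(0.9), np.float32(16.7))]
marks [(np.float64(0.91), np.float32(30.8)), (np.float64(1.91), np.float32(5.0)), (np.float64(2.28), np.float32(2.2))]
21.6667 F [-0.1588 -0.081   0.2826] tip [ 0.6094 -0.2525  0.144 ] -0.009536358734866688 0.00018544999770605397
```

View pics/n3.png

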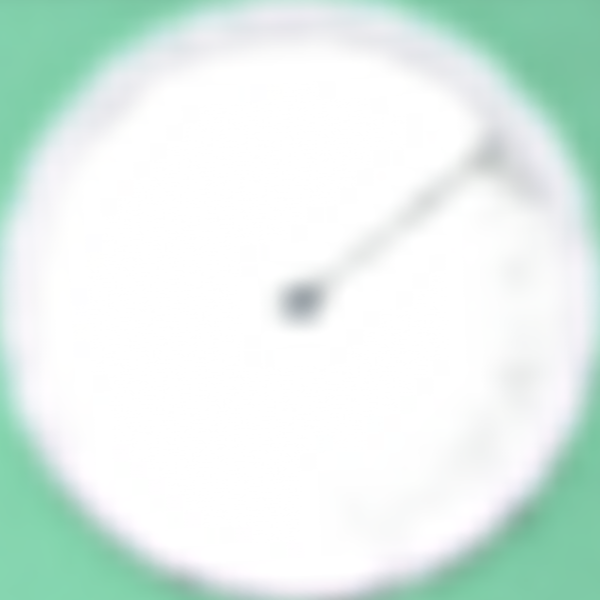

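The needle and zero mark are in line (0.90 and 0.91 rad), and the needle shows the ball's weight on the cup. I'll hand it in.

```bash
python3 -c "
from h import *
print(ctrl.finish_job())"
```

```text
the job is handed in; nothing more can be done
None
```

I lowered the largest steel ball into the pot's load cup and set the dial's zero mark in line with the needle (about 0.91 rad against 0.90), then handed the job in at about 22 s; the hand-in returned no verdict.

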